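# Slide a circuit board off its rack and load it into the soldering holder

### The arm

A 6-joint arm with a two-finger parallel gripper is mounted at the origin on the work surface. World frame = base frame: x ahead of the robot, y to its left, z up, the work surface at z = 0. Lengths are in m, angles in degrees, forces in N, time in s.
With the tool pointing down it reaches from about 0.275 to 0.975 m from the base axis. Payload 8.4 kg.
Tool frame: the origin (TCP) lies at the very end of the fingers, on their centre line; the grasp point (between the pads) lies env.tcp_to_grasp behind it (env.tcp_to_grasp is the distance from the TCP to the grasp point, in m); y points along the fingers, x is the direction in which the jaws open and shut, and the axes are right-handed (so a half turn about y gives the same grasp; the last joint's range is limited). The gripper opens to 92 mm and grips with 3 to 60 N. Pads are 20 mm wide; open, the fingers measure 128 mm over their backs; the gripper's body (75 mm by 189 mm) begins 69 mm behind the grasp point.
Start: joints at [-66.658, 20.225, 93.587, -0, 66.188, -0.138], TCP at [0.249, -0.573, 0.215] pointing down, gripper open.
Joint ranges: [-150.9, 150.9], [-52.94, 120.26], [3.33, 152.33], [-74.26, 254.26], [0, 154.13], [-172.89, 172.89]. Speed limits (degrees/s): [127.2, 127.2, 159.86, 180, 180, 180].

### API

Orientations are given as a 3x3 rotation matrix whose columns are the frame's x, y, z axes.
In Python, from rig import observe, cams, env gives the robot as it stands.
- The arm moves only by the tool step_arm, never from a script. Its argument "increments" is a list of rows, each a list of 3 entries, a list of its own where there are three numbers: the shift along the tool's x, y, z in mm, then the turn, a rotation vector about the tool's x, y, z in rad, then the opening, from 0 (shut) to 1 (fully open). In form: [[[tx, ty, tz], [ax, ay, az], fingers], ...]. A call has 1 to 10 rows; each row is the pose to reach, as a shift and turn from the pose commanded when the call began, along the tool's axes at that moment; what a row does not reach only later rows make up. A row lasts 1/10 s, in which the tool goes at most 50 mm and 8.59 degrees, less where a joint would pass 70% of its speed; a pose out of reach is approached as far as the arm can. A call with a gripper value outside its range is refused whole. The fingers move at their own pace and stop on an object; "newtons" is the grip in N (left out, the last holds). Time passes only in rows, so rows that repeat a pose let the fingers close. It gives the time, the measured TCP pose, the force and the opening at its end, in the units of the state.
- observe(): the state, without advancing time (a new reading comes with each control period).
- cams.read_camera(name): name is "scene" or "side" or "wrist"; returns a dict with "pixels" (480x640x3 uint8, red, green, blue), "fx", "fy", "cx", "cy" (pixels), "k1" (the pictures are not rectified: a ray, as slopes to the right and down, at radius r is drawn at 1 + k1 r^2 times it, then the intrinsics apply), "world_from_camera" (4x4, takes a point from camera to world coordinates); the wrist camera has in their place "T_tool_cam" (4x4, takes a point from camera to tool coordinates, whose origin is the TCP and whose axes are the tool frame's). Camera axes: x right, y down, z forward; pixel columns grow to the right and rows downward; lengths in m; the calibration is good to about 2 mm. A picture is of the moment at which its call begins: read the wrist's pose just before it. There is no depth.
- env.finish_job(): hands the job in, once; it reports no verdict.
The state is a dict: "clock": time; "joint_pos": joint angles; "joint_vel": joint speeds; "effort": joint torques, N m; "eef_pos": TCP position; "ee_rot": TCP orientation; "ft_force": force on the tool from outside, world axes, zero at the start; "wrist_torque": the same for the moment, N m; "gripper_width": finger opening in m.
Only numpy, scipy, OpenCV 4.12 (cv2) and the standard library are available. Lean on these libraries where they do the work, as an engineer would, in place of code of your own. Each camera call takes 0.05 s, during which the arm holds its last target. There are 200 camera calls.

### The job

Take the bare circuit board from the aluminium rack and load it into the black board holder. It lies too thin and deep between the rack's rails to be gripped there, so press a fingertip on it gently and slide it out over the rack's open front edge until a good third of it overhangs, then pinch it by its two long sides, lift it off and push it, level, under the holder's lip until the sliding stop is fully home, and let go of it there. Touch down on it slowly, do not press or push it hard (40 N cracks it, even for an instant) and do not drop it, and leave the other things on the bench where they are.

Things in the scene. Friction and masses are not known exactly. Their poses are not given: they have to be found in the camera images.
- board_center (a point): centre (half-way up) of the loose, flat, dark green circuit board, 120 x 48 x 2.5 mm, 30 to 65 g, plain stiff and flat on top (press anywhere over the bed); x along its length (either end may go first), z up. It lies at first on the rack's bed, its near end 8 to 30 mm behind the rack's front edge
- rack: fixed aluminium rack, 170 (x) x 72 (y) x 64 mm; origin under its centre, z up, front on its -x side (towards the robot). Flat bed, top 60 mm above the origin, from the open front edge at x = -85 mm to a rear wall at x = 75 mm; side rails, 52 mm apart inside, rise 4 mm above the bed (1.5 mm above the board's top). It does not give: the finger must touch down slowly, at 5 mm/s or so
- rack_edge (a point): middle of the rack's front edge, at the height of the bed's top; axes as the rack's: the board slides out along -x. In front of the edge is free air: 60 mm down to the table
- holder: fixed black board holder, 110 (x) x 80 (y) mm, back post 67 mm high; origin under its centre, z up, mouth on its -x side (towards the robot). Flat bed, top 50 mm above the origin, from x = -55 mm; side cheeks 62 mm high, 52 mm apart inside, flared to 65 mm at the mouth; a lip across from x = -27 to -9 mm, underside 6 mm and top 12 mm above the bed
- holder_mouth (a point): middle of the holder's front edge, at the height of its bed's top; axes as the holder's: the board goes in along +x. It meets the stop when 63 mm in and is home 75 mm in, with 45 mm sticking out in front
- stop (a joint): travel of the white sliding stop (50 mm wide, 12 mm high) in the holder: 0 as found, 0.012 m fully home; stays where it is left. Sliding it takes about 4 N, then it meets a rigid end
- spool: bystander: grey spool, diameter 48, height 34 mm, between the rack and the holder; origin under its centre
- driver: bystander: screwdriver 170 mm long, lying between the rack and the holder, nearer the robot
- tin: bystander: round brass tin, diameter 56, height 34 mm, beyond the spool
- sponge: bystander: blue sponge, 85 x 55 x 18 mm, at the right of the bench
- cutters: bystander: yellow handled side cutters, 140 mm long, at the left of the bench
- parts_box: bystander: orange open parts box, 90 x 70 x 35 mm, at the far left of the bench
Mind the look-alikes: they are no part of the job. Leave any orange look-alike of the part that bears board_center alone. Of the things shaped like the rack, the aluminium one is meant.

How it is judged:
By the outcome, as a careful person would: the job done as asked, in the order asked, and still so for the second after the job is handed in, with the robot touching nothing.
It also fails if it takes over 69 s, if anything falls off the work surface, if the arm or the gripper's body presses on something with over 40 N, if the wrist force passes 120 N, or if a joint passes its speed limit or range.

## Working session

There is one attempt and no reset: what is moved stays moved. The work goes in short steps, Python scripts to look and compute and a tool call to move; the robot and the scene stay as the last step left them, time stands still between calls to the robot, and variables do not carry over. Pictures are saved under pics/ and viewed, about 8 in all and at most 12, crops included, and the job is handed in when it is done.

Besides the shell and the picture viewer there is one more tool, called after "Emit:" as name(argument=value, ...) on one line, values as JSON. step_arm: Moves the arm, as the interface text tells. Its arguments: {"type":"object","properties":{"increments":{"type":"array"},"newtons":{"type":"number"}},"required":["increments"]}

```bash
ls; mkdir -p pics; python3 - <<'E'
from rig import observe, cams, env
import cv2,numpy as np
s=observe(); print(s, env.tcp_to_grasp)
for n in ["scene","side"]:
    c=cams.read_camera(n); cv2.imwrite(f"pics/{n}0.png",c["pixels"][:,:,::-1])
    print(n,{k:(np.round(v,4).tolist() if k!="pixels" else 0) for k,v in c.items()})
E
```

```text
pics
{'clock': 0.0, 'joint_pos': array([-6.66598537e+01,  2.02611438e+01,  9.36283154e+01, -6.88528424e-04,
        6.61871112e+01, -1.38997311e-01]), 'joint_vel': array([ 0.0102418 ,  0.00319828, -0.00437642,  0.10571436,  0.02213278,
        0.08282979]), 'effort': array([-2.42742557e-03, -5.93857527e+01, -3.34212291e+01,  6.95246179e-02,
        2.35421344e-02, -9.78317553e-05]), 'eef_pos': array([ 0.2487992 , -0.57281675,  0.21388401]), 'ee_rot': array([[ 3.98419318e-01, -5.39563664e-04,  9.17203225e-01],
       [-9.17202410e-01,  1.22269078e-03,  3.98419683e-01],
       [-1.33642871e-03, -9.99999107e-01, -7.74546814e-06]]), 'ft_force': array([0.03076904, 0.37756616, 0.19234601]), 'wrist_torque': array([ 0.03710148, -0.00393232,  0.01557359]), 'gripper_width': 0.0916048413872044} 0.0187
scene {'pixels': 0, 'fx': 441.8509, 'fy': 441.8509, 'cx': 320.5, 'cy': 248.1311, 'k1': -0.0935, 'world_from_camera': [[0.8515, 0.4621, -0.2477, 0.7393], [0.5243, -0.7477, 0.4075, -0.3681], [0.0031, -0.4768, -0.879, 0.8387], [0.0, 0.0, 0.0, 1.0]]}
side {'pixels': 0, 'fx': 588.6578, 'fy': 588.6578, 'cx': 327.9118, 'cy': 239.4919, 'k1': -0.1934, 'world_from_camera': [[-0.7326, -0.358, 0.5789, -0.1914], [-0.6806, 0.3756, -0.629, 0.7822], [0.0078, -0.8548, -0.5189, 0.7088], [0.0, 0.0, 0.0, 1.0]]}
```

View pics/scene0.png

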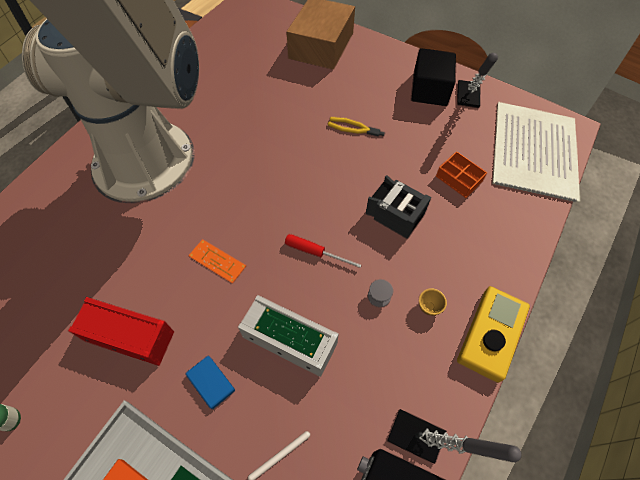

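View pics/side0.png

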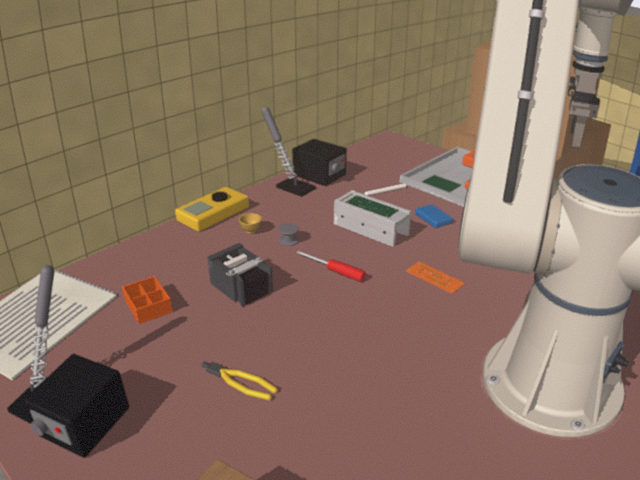

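The scene view shows the aluminium rack with the green board at about (288,335). The look-alikes are the red rack at (120,330), the orange board at (217,260) and the boards in the tray at (125,470) and (190,475). The holder is at (398,205). The aluminium rack holding the green board fits the description. I'll confirm it and read the corners in an enlarged crop.

```bash
cat > h.py <<'E'
import numpy as np, cv2
from rig import observe, cams, env
def ray(c,uv,T=None):
    K=np.array([[c["fx"],0,c["cx"]],[0,c["fy"],c["cy"]],[0,0,1.]])
    p=cv2.undistortPoints(np.array(uv,float).reshape(-1,1,2),K,np.array([c["k1"],0,0,0.])).reshape(-1,2)
    T=c["world_from_camera"] if T is None else T
    return T[:3,3], np.c_[p,np.ones(len(p))]@T[:3,:3].T
def onz(c,uv,z,T=None):
    o,d=ray(c,uv,T); return o+d*((z-o[2])/d[:,2])[:,None]
def proj(c,P,T=None):
    T=c["world_from_camera"] if T is None else T
    q=(np.atleast_2d(P)-T[:3,3])@T[:3,:3]; s=q[:,:2]/q[:,2:]; s=s*(1+c["k1"]*(s**2).sum(1))[:,None]
    return s*[c["fx"],c["fy"]]+[c["cx"],c["cy"]]
def wrist():
    s=observe(); c=cams.read_camera("wrist"); T=np.eye(4); T[:3,:3]=s["ee_rot"]; T[:3,3]=s["eef_pos"]
    return c, T@c["T_tool_cam"]
def move(s,pw):  # tool-frame mm to world point
    return 1e3*s["ee_rot"].T@(np.array(pw)-s["eef_pos"])
E
python3 - <<'E'
import cv2,numpy as np
a=cv2.imread("pics/scene0.png")
r=lambda x0,y0,w,h:cv2.resize(a[y0:y0+h,x0:x0+w],None,fx=5,fy=5,interpolation=cv2.INTER_CUBIC)
A=r(230,285,120,100);B=r(358,170,40*2,100)
# left: rack (origin 230,285), right: holder
cv2.imwrite("pics/crop0.png",cv2.resize(np.hstack([r(230,285,115,100)]),None,fx=1,fy=1)); 
cv2.imwrite("pics/crop1.png",cv2.resize(a[170:245,355:440],None,fx=8,fy=8,interpolation=cv2.INTER_CUBIC))
E
```

```text
(no output)
```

View pics/crop0.png

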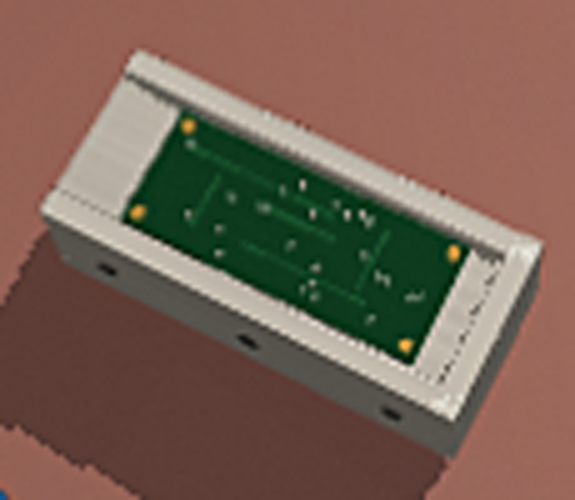

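View pics/crop1.png

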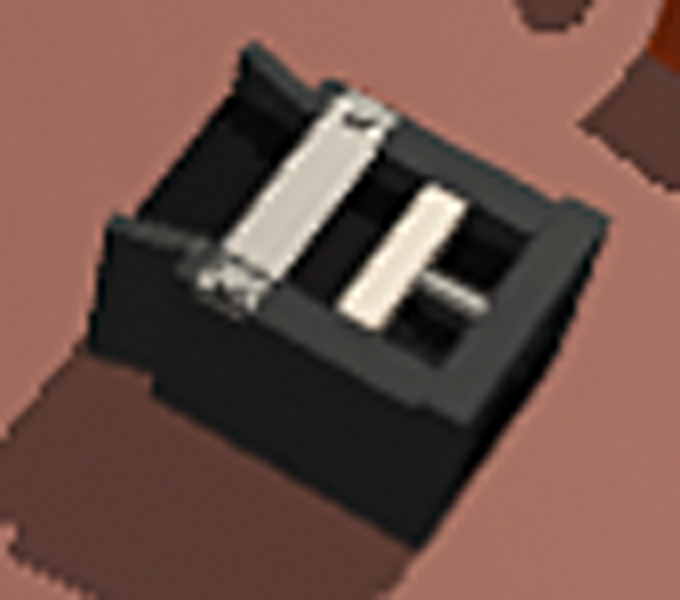

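The first crop shows the aluminium rack with the board, board corners at (183,110), (123,220), (410,362) and (470,250) in crop pixels. The second shows the holder with its mouth on the left, the white lip and the white stop.

```bash
python3 - <<'E'
from h import *
c=cams.read_camera("scene")
f=lambda p,s,o:(np.array(p,float)+.5)/s-.5+o
np.set_printoptions(precision=4,suppress=True)
def dims(P):
    n=len(P); print(P[:,:2].tolist() and np.round(P,4)); print("sides",np.linalg.norm(P-np.roll(P,-1,0),axis=1).round(4))
R=onz(c,f([(137,52),(43,208),(455,420),(543,243)],5,(230,285)),.064); dims(R)
B=onz(c,f([(183,110),(123,220),(410,362),(470,250)],5,(230,285)),.0625); dims(B)
def ax(P):
    d=(P[2]+P[3]-P[0]-P[1])[:2]; return np.degrees(np.arctan2(d[1],d[0]))
print("rack yaw",ax(R),"mid",R.mean(0),"front mid",R[:2].mean(0)); print("board yaw",ax(B),B.mean(0))
H=onz(c,f([(250,42),(110,215)],8,(355,170)),.062); print("cheek tips",H,np.linalg.norm(H[0]-H[1]))
H2=onz(c,f([(607,215),(460,425)],8,(355,170)),.067); print("post back",H2,np.linalg.norm(H2[0]-H2[1]))
d=H2.mean(0)-H.mean(0); print("holder yaw",np.degrees(np.arctan2(d[1],d[0])),"len",np.linalg.norm(d[:2]),"perp",[np.degrees(np.arctan2(-(q[0]-q[1])[0],(q[0]-q[1])[1])) for q in (H,H2)])
E
```

```text
[[ 0.4718 -0.1579  0.064 ]
 [ 0.4781 -0.2265  0.064 ]
 [ 0.6468 -0.2129  0.064 ]
 [ 0.6403 -0.1414  0.064 ]]
sides [0.0689 0.1692 0.0718 0.1693]
[[ 0.4995 -0.1675  0.0625]
 [ 0.5053 -0.2143  0.0625]
 [ 0.6222 -0.2034  0.0625]
 [ 0.6189 -0.1572  0.0625]]
sides [0.0472 0.1175 0.0464 0.1199]
rack yaw 5.090031899645201 mid [ 0.5592 -0.1847  0.064 ] front mid [ 0.475  -0.1922  0.064 ]
board yaw 5.138309907671565 [ 0.5615 -0.1856  0.0625]
cheek tips [[0.5466 0.2248 0.062 ]
 [0.5415 0.153  0.062 ]] 0.0719687547439031
post back [[0.656  0.2205 0.067 ]
 [0.6512 0.1397 0.067 ]] 0.08091959771411097
holder yaw -4.613755036102856 len 0.10987845818143915 perp [np.float64(-4.039518421255008), np.float64(-3.432407604687571)]
```

Rack dimensions check out (169 × 72 mm) and so do the board's (118 × 47 mm). Yaw is about 5.1°, and the board's near end is about 27 mm behind the edge. Next I move above the board with the fingers shut.

Emit:
step_arm(increments=[[[-22,0,47],[0,0.06,0],0],[[-66,0,141],[0,0.16,0],0],[[-110,0,236],[0,0.32,0],0],[[-155,0,330],[0,0.32,0],0],[[-200,0,425],[0,0.32,0],0],[[-221,10,460],[0,0.32,0],0],[[-221,10,473],[0,0.32,0],0],[[-221,10,473],[0,0.32,0],0],[[-221,10,473],[0,0.32,0],0],[[-221,10,473],[0,0.32,0],0]])

```text
clock: 1.15
eef_pos: [0.5791, -0.199, 0.2053]
ee_rot: [[0.09, -0.0, 0.996], [-0.996, -0.0, 0.09], [0.0, -1.0, -0.0]]
ft_force: [0.2, -0.4, -0.2]
gripper_width: 0.0139
```

Emit:
step_arm(increments=[[[0,0,0],[0,0,0],0],[[0,0,0],[0,0,0],0]])

```text
clock: 1.35
eef_pos: [0.5782, -0.1999, 0.205]
ee_rot: [[0.092, -0.001, 0.996], [-0.996, 0.0, 0.092], [-0.0, -1.0, -0.001]]
ft_force: [0.2, -0.1, -0.0]
gripper_width: 0.0007
```

```bash
python3 - <<'E'
from h import *
np.set_printoptions(precision=4,suppress=True)
s=observe();c,T=wrist();cv2.imwrite("pics/w1.png",c["pixels"][:,:,::-1]);np.savez("w1.npz",T=T)
print(s["clock"],s["eef_pos"],s["ee_rot"],s["ft_force"],s["gripper_width"]);print(c["T_tool_cam"],c["fx"],c["k1"])
print(proj(c,[(.475,-.192,.06),(.5615,-.1856,.0625)],T))
E
```

```text
1.35 [ 0.5782 -0.1999  0.205 ] [[ 0.0922 -0.0011  0.9957]
 [-0.9957  0.      0.0922]
 [-0.0001 -1.     -0.0011]] [ 0.1754 -0.0915 -0.0463] 0.0006648242604607661
[[ 1.      0.      0.0007  0.0009]
 [-0.0007 -0.2566  0.9665 -0.1697]
 [ 0.0002 -0.9665 -0.2566  0.071 ]
 [ 0.      0.      0.      1.    ]] 432.1322309598023 -0.05181746491152143
[[290.1499 343.9263]
 [290.4955 241.4775]]
```

View pics/w1.png

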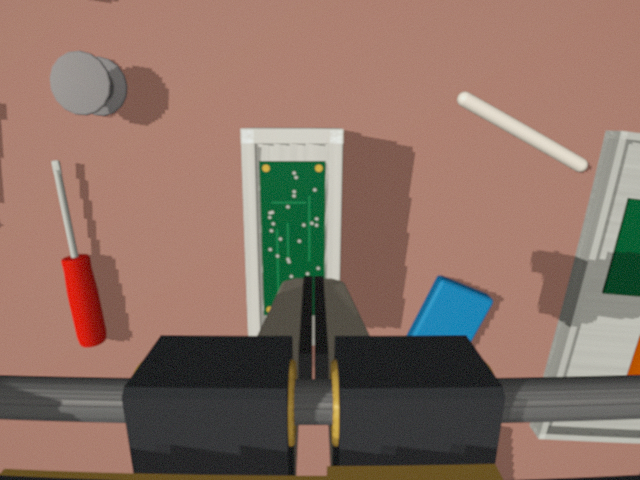

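The wrist view shows the board at (262–326, 162–315) in the rack, with the finger in line with it. I'll measure it by mask here.

```bash
python3 - <<'E'
from h import *
np.set_printoptions(precision=4,suppress=True)
c,T=wrist();a=c["pixels"].astype(int);s=observe()
m=((a[...,1]>a[...,0]+25)&(a[...,1]>a[...,2]+15)); m[:,:230]=0;m[:,360:]=0
rows=[y for y in range(170,270,10)]
L=[(np.where(m[y])[0].min()-.5,y) for y in rows];R=[(np.where(m[y])[0].max()+.5,y) for y in rows]
pl=onz(c,L,.0625,T);pr=onz(c,R,.0625,T)
mid=(pl+pr)/2;print("width",np.linalg.norm(pl-pr,axis=1)*1e3);k=np.polyfit(mid[:,0],mid[:,1],1);print("board yaw",np.degrees(np.arctan(k[0])),"y at .56",np.polyval(k,.56))
cols=range(275,320,8);t=[(x,np.where(m[:,x])[0].min()-.5) for x in cols];pt=onz(c,t,.0625,T);print("far end",pt.mean(0))
# rack rear outer edge & sides by brightness
g=(a.min(2)>150)&((a.max(2)-a.min(2))<40)
t=[(x,np.where(g[100:200,x])[0].min()+99.5) for x in range(250,336,8)];p=onz(c,t,.064,T);print("rack rear",p.mean(0),np.degrees(np.arctan(-np.polyfit(p[:,1],p[:,0],1)[0])))
rr=[[np.where(g[y,200:400])[0].min()+199.5,y] for y in range(140,260,10)];r2=[[np.where(g[y,200:400])[0].max()+200.5,y] for y in range(140,260,10)]
q=onz(c,rr,.064,T);q2=onz(c,r2,.064,T);mm=(q+q2)/2;print("w",np.linalg.norm(q-q2,axis=1)*1e3);k=np.polyfit(mm[:,0],mm[:,1],1);print("rack yaw",np.degrees(np.arctan(k[0])),np.polyval(k,.56))
E
```

```text
width [47.4637 47.0082 47.2754 47.5499 47.0948 46.6353 46.9172 47.9573 46.7489
 47.0464]
board yaw 5.342204203245707 y at .56 -0.1873208732703679
far end [ 0.621  -0.1851  0.0625]
rack rear [ 0.6444 -0.1797  0.064 ] 5.134144077146963
w [72.553  72.2353 71.9156 71.5988 71.28   71.6877 72.1041 71.7946 71.4878
 71.1789 71.6183 72.0673]
rack yaw 4.902247651904809 -0.1866167646209953
```

Emit:
step_arm(increments=[[[-15,20,18],[0,0,0],0],[[-15,50,18],[0,0,0],0],[[-15,80,18],[0,0,0],0],[[-15,105,18],[0,0,0],0],[[-15,120,18],[0,0,0],0],[[-15,128,18],[0,0,0],0],[[-15,132,18],[0,0,0],0],[[-15,134,18],[0,0,0],0],[[-15,134,18],[0,0,0],0]], newtons=20)

```text
clock: 2.35
eef_pos: [0.5951, -0.1845, 0.0722]
ee_rot: [[0.09, 0.001, 0.996], [-0.996, -0.0, 0.09], [0.0, -1.0, 0.001]]
ft_force: [-0.0, 0.7, -0.4]
gripper_width: 0.0003
```

Emit:
step_arm(increments=[[[0,0.5,0],[0,0,0],0],[[0,1,0],[0,0,0],0],[[0,1.5,0],[0,0,0],0],[[0,2,0],[0,0,0],0],[[0,2.5,0],[0,0,0],0],[[0,3,0],[0,0,0],0],[[0,3.5,0],[0,0,0],0],[[0,4,0],[0,0,0],0],[[0,4.5,0],[0,0,0],0]])

```text
clock: 3.25
eef_pos: [0.5946, -0.1842, 0.0669]
ee_rot: [[0.09, -0.0, 0.996], [-0.996, 0.0, 0.09], [-0.0, -1.0, -0.0]]
ft_force: [-0.1, 0.6, 0.1]
gripper_width: 0.0006
```

Emit:
step_arm(increments=[[[0,0.5,0],[0,0,0],0],[[0,1,0],[0,0,0],0],[[0,1.5,0],[0,0,0],0],[[0,2,0],[0,0,0],0],[[0,2.5,0],[0,0,0],0],[[0,3,0],[0,0,0],0],[[0,3.3,0],[0,0,0],0]])

```text
clock: 3.95
eef_pos: [0.5947, -0.1842, 0.0636]
ee_rot: [[0.09, -0.0, 0.996], [-0.996, 0.0, 0.09], [-0.0, -1.0, -0.0]]
ft_force: [-0.4, -0.7, 0.3]
gripper_width: 0.0006
```

Emit:
step_arm(increments=[[[0,0.4,0],[0,0,0],0],[[0,0.8,0],[0,0,0],0],[[0,0.8,0],[0,0,0],0]])

```text
clock: 4.25
eef_pos: [0.5947, -0.1842, 0.063]
ee_rot: [[0.09, 0.0, 0.996], [-0.996, -0.0, 0.09], [0.0, -1.0, 0.0]]
ft_force: [-0.2, 0.1, 1.0]
gripper_width: 0.0001
```

Emit:
step_arm(increments=[[[0,0.3,0],[0,0,0],0],[[0,0.3,0],[0,0,0],0]])

```text
clock: 4.45
eef_pos: [0.5947, -0.1842, 0.0629]
ee_rot: [[0.09, 0.0, 0.996], [-0.996, -0.0, 0.09], [0.0, -1.0, 0.0]]
ft_force: [-1.1, 1.4, 4.3]
gripper_width: -0.0
```

Emit:
step_arm(increments=[[[0,0.2,0],[0,0,0],0],[[0,0.2,0],[0,0,0],0]])

```text
clock: 4.65
eef_pos: [0.5947, -0.1843, 0.0629]
ee_rot: [[0.09, 0.0, 0.996], [-0.996, -0.0, 0.09], [0.0, -1.0, 0.0]]
ft_force: [-2.6, 1.2, 7.0]
gripper_width: 0.0007
```

Emit:
step_arm(increments=[[[0,0.1,-1],[0,0,0],0],[[0,0.1,-3],[0,0,0],0],[[0,0.1,-5],[0,0,0],0],[[0,0.1,-7],[0,0,0],0],[[0,0.1,-9],[0,0,0],0],[[0,0.1,-10],[0,0,0],0]])

```text
clock: 5.25
eef_pos: [0.5856, -0.1855, 0.0629]
ee_rot: [[0.09, 0.002, 0.996], [-0.996, -0.001, 0.09], [0.001, -1.0, 0.002]]
ft_force: [3.4, 1.1, 4.7]
gripper_width: 0.0002
```

```bash
python3 - <<'E'
from h import *
c=cams.read_camera("scene");np.set_printoptions(precision=4,suppress=True)
s=observe();print(s["eef_pos"],s["ft_force"])
cv2.imwrite("pics/s2.png",cv2.resize(c["pixels"][285:385,230:345,::-1],None,fx=5,fy=5,interpolation=cv2.INTER_CUBIC))
a=c["pixels"].astype(int)
w,T=wrist();cv2.imwrite("pics/w2.png",w["pixels"][:,:,::-1]);b=w["pixels"].astype(int)
m=((b[...,1]>b[...,0]+25)&(b[...,1]>b[...,2]+15)); m[:,:230]=0;m[:,400:]=0
t=[(x,np.where(m[:,x])[0].min()-.5) for x in range(280,320,8) if m[:,x].any()];print(t);print("far end",onz(w,t,.0625,T).mean(0))
E
```

```text
[ 0.5856 -0.1855  0.0629] [2.9026 0.6684 5.8502]
[(280, np.float64(233.5)), (288, np.float64(233.5)), (296, np.float64(233.5)), (304, np.float64(233.5)), (312, np.float64(233.5))]
far end [ 0.6123 -0.1772  0.0625]
```

Emit:
step_arm(increments=[[[0,0,-1],[0,0,0],0],[[0,0,-3],[0,0,0],0],[[0,0,-5],[0,0,0],0],[[0,0,-7.5],[0,0,0],0],[[0,0,-10],[0,0,0],0],[[0,0,-12.5],[0,0,0],0],[[0,0,-15],[0,0,0],0],[[0,0,-17.5],[0,0,0],0],[[0,0,-19.5],[0,0,0],0],[[0,0,-21],[0,0,0],0]])

```text
clock: 6.35
eef_pos: [0.5648, -0.1874, 0.0629]
ee_rot: [[0.09, 0.002, 0.996], [-0.996, -0.001, 0.09], [0.001, -1.0, 0.002]]
ft_force: [2.8, 0.2, 6.2]
gripper_width: 0.0008
```

Emit:
step_arm(increments=[[[0,0,-1],[0,0,0],0],[[0,0,-3],[0,0,0],0],[[0,0,-5],[0,0,0],0],[[0,0,-7.5],[0,0,0],0],[[0,0,-10],[0,0,0],0],[[0,0,-12.5],[0,0,0],0],[[0,0,-15],[0,0,0],0],[[0,0,-17.5],[0,0,0],0],[[0,0,-19.5],[0,0,0],0],[[0,0,-21],[0,0,0],0]])

```text
clock: 7.35
eef_pos: [0.5439, -0.1893, 0.0629]
ee_rot: [[0.09, 0.002, 0.996], [-0.996, -0.001, 0.09], [0.001, -1.0, 0.002]]
ft_force: [3.9, -0.5, 6.3]
gripper_width: 0.0005
```

```bash
cat > far.py <<'E'
from h import *
np.set_printoptions(precision=4,suppress=True)
s=observe();print(s["clock"],s["eef_pos"],s["ft_force"])
w,T=wrist();b=w["pixels"].astype(int)
m=((b[...,1]>b[...,0]+25)&(b[...,1]>b[...,2]+15)); m[:,:230]=0;m[:,400:]=0
t=[(x,np.where(m[:,x])[0].min()-.5) for x in range(264,336,8) if m[:,x].any()];p=onz(w,t,.0625,T);print(t[0],t[-1],"far end",p.mean(0),"yaw",np.degrees(np.arctan(-np.polyfit(p[:,1],p[:,0],1)[0])))
E
python3 far.py
```

```text
7.35 [ 0.5439 -0.1893  0.0629] [ 3.9463 -0.479   6.3473]
(264, np.float64(233.5)) (328, np.float64(233.5)) far end [ 0.5707 -0.181   0.0625] yaw 5.125940633544133
```

Emit:
step_arm(increments=[[[0,0,-1],[0,0,0],0],[[0,0,-4],[0,0,0],0],[[0,0,-7],[0,0,0],0],[[0,0,-10],[0,0,0],0],[[0,0,-13],[0,0,0],0],[[0,0,-16],[0,0,0],0],[[0,0,-19],[0,0,0],0],[[0,0,-22],[0,0,0],0],[[0,0,-24.5],[0,0,0],0],[[0,0,-25.5],[0,0,0],0]])

```text
clock: 8.4
eef_pos: [0.5184, -0.1916, 0.0629]
ee_rot: [[0.09, 0.002, 0.996], [-0.996, -0.001, 0.09], [0.001, -1.0, 0.002]]
ft_force: [3.6, -0.2, 5.2]
gripper_width: 0.0004
```

```bash
python3 far.py
```

```text
8.4 [ 0.5184 -0.1916  0.0629] [ 3.6147 -0.2417  5.2368]
(264, np.float64(233.5)) (328, np.float64(233.5)) far end [ 0.5452 -0.1833  0.0625] yaw 5.121934108751336
```

Emit:
step_arm(increments=[[[0,0,0],[0,0,0],0],[[0,-1,0],[0,0,0],0],[[0,-3,0],[0,0,0],0],[[0,-10,0],[0,0,0],0],[[0,-35,0],[0,0,0],0.5],[[0,-70,-20],[0,0,0],1],[[0,-100,-60],[0,0,0],1],[[0,-100,-100],[0,0,0],1],[[0,-100,-135],[0,0,0],1],[[0,-100,-135],[0,0,0],1]])

```text
clock: 9.45
eef_pos: [0.3787, -0.2026, 0.1623]
ee_rot: [[0.088, -0.003, 0.996], [-0.996, 0.001, 0.088], [-0.001, -1.0, -0.003]]
ft_force: [-0.8, 0.2, 0.3]
gripper_width: 0.0468
```

```bash
python3 - <<'E'
from h import *
np.set_printoptions(precision=4,suppress=True)
s=observe();print(s["clock"],s["eef_pos"],s["ft_force"],s["gripper_width"])
w,T=wrist();cv2.imwrite("pics/w3.png",w["pixels"][:,:,::-1]);b=w["pixels"].astype(int)
m=((b[...,1]>b[...,0]+25)&(b[...,1]>b[...,2]+15)).astype(np.uint8)
n,l,st,ce=cv2.connectedComponentsWithStats(m)
for i in range(1,n):
    if st[i,4]>300: print(st[i],ce[i],onz(w,[ce[i]],.0625,T))
print("cand corners px",proj(w,[(.475,-.194,.06)],T))
E
```

```text
9.45 [ 0.3787 -0.2026  0.1623] [-0.7769  0.2126  0.3222] 0.04681245943155336
[  272     0    84   161 12189] [313.8566  78.3126] [[ 0.4749 -0.1956  0.0625]]
cand corners px [[311.2489  78.3684]]
```

View pics/w3.png

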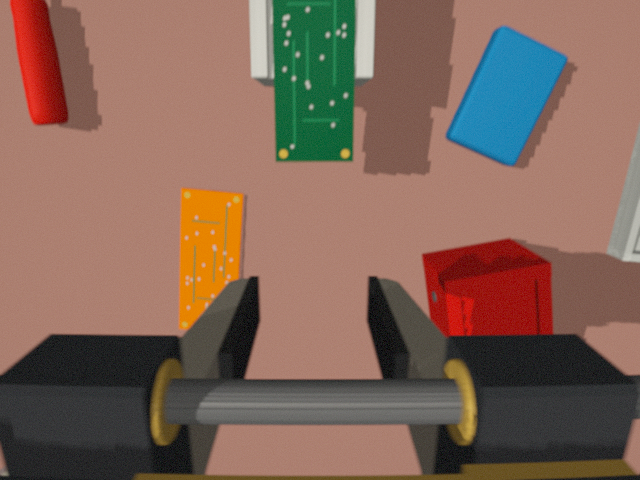

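The wrist view shows the board overhanging the rack's front edge: near end at row 161, edge at row 78. The red rack is at lower right, with its near corner at (423,252). I'll measure these.

```bash
cat > near.py <<'E'
from h import *
np.set_printoptions(precision=4,suppress=True)
def near(z):
    s=observe();w,T=wrist();b=w["pixels"].astype(int)
    m=((b[...,1]>b[...,0]+25)&(b[...,1]>b[...,2]+15)).astype(np.uint8)
    n,l,st,ce=cv2.connectedComponentsWithStats(m);i=1+np.argmax(st[1:,4]);m=l==i
    y1=st[i,1]+st[i,3]-1
    R=range(max(5,y1-70),y1-8,6)
    L=onz(w,[(np.where(m[y])[0].min()-.5,y) for y in R],z,T);Q=onz(w,[(np.where(m[y])[0].max()+.5,y) for y in R],z,T)
    M=(L+Q)/2;k=np.polyfit(M[:,0],M[:,1],1)
    x0,x1=st[i,0]+8,st[i,0]+st[i,2]-8
    E=onz(w,[(x,np.where(m[:,x])[0].max()+.5) for x in range(x0,x1,6)],z,T)
    ex=np.median(E[:,0]);
    print(s["clock"],"width mm",(np.linalg.norm(L-Q,axis=1)*1e3).round(1),"yaw",np.degrees(np.arctan(k[0])),"near end",ex,np.polyval(k,ex));return s,w,T,ex,k
E
python3 - <<'E'
from near import *
s,w,T,ex,k=near(.0625)
print("rack front px->",onz(w,[(252,78),(375,78)],.064,T)); print("red",onz(w,[(423,252),(510,240),(550,265)],.064,T))
E
```

```text
9.5 width mm [47.2 46.7 46.9 46.4 46.6 46.7 46.9 46.4 46.5 46.7 46.8] yaw 5.358889215657325 near end 0.42648294681363896 -0.1999629592642572
rack front px-> [[ 0.4747 -0.1599  0.064 ]
 [ 0.4811 -0.2321  0.064 ]]
red [[ 0.3775 -0.2765  0.064 ]
 [ 0.3906 -0.3322  0.064 ]
 [ 0.376  -0.3629  0.064 ]]
```

Emit:
step_arm(increments=[[[1.6,10,25],[0,0,0],1],[[1.6,25,50],[0,0,0],1],[[1.6,40,70],[0,0,0],1],[[1.6,55,76],[0,0,0],1],[[1.6,60,76],[0,0,0],1],[[1.6,60,76],[0,0,0],1],[[1.6,60,76],[0,0,0],1]])

```text
clock: 10.25
eef_pos: [0.4589, -0.198, 0.1026]
ee_rot: [[0.09, -0.0, 0.996], [-0.996, 0.0, 0.09], [-0.0, -1.0, -0.0]]
ft_force: [-0.2, 0.1, -0.2]
gripper_width: 0.0918
```

Emit:
step_arm(increments=[[[-0.9,5,-4.5],[0,0,0],1],[[-0.9,15,-4.5],[0,0,0],1],[[-0.9,28,-4.5],[0,0,0],1],[[-0.9,40,-4.5],[0,0,0],1],[[-0.9,50,-4.5],[0,0,0],1],[[-0.9,56,-4.5],[0,0,0],1],[[-0.9,59,-4.5],[0,0,0],1],[[-0.9,60,-4.5],[0,0,0],1],[[-0.9,60,-4.5],[0,0,0],1]])

```text
clock: 11.15
eef_pos: [0.4544, -0.1976, 0.0423]
ee_rot: [[0.09, 0.0, 0.996], [-0.996, -0.0, 0.09], [0.0, -1.0, 0.0]]
ft_force: [0.5, 0.1, 0.5]
gripper_width: 0.0919
```

```bash
python3 - <<'E'
from near import *
s=observe();print(s["eef_pos"],s["ft_force"],s["gripper_width"])
near(.0625)
w,T=wrist();cv2.imwrite("pics/w4.png",w["pixels"][:,:,::-1])
E
```

```text
[ 0.4544 -0.1976  0.0423] [0.5017 0.133  0.5465] 0.09189693307114562
11.15 width mm [46.9 47.1 46.6 46.8 47.  47.2 46.6 46.8 47.  46.8 46.6] yaw 5.1711745095648505 near end 0.4286935603595662 -0.1994459987668519
```

View pics/w4.png

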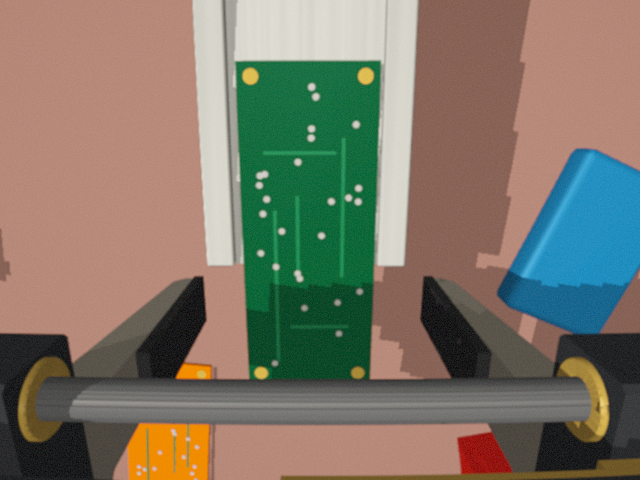

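The fingers straddle the board's overhang, clear of the rack's front edge (row 265), and the board is centred between them. I'll close gently.

Emit:
step_arm(increments=[[[0,0,0],[0,0,0],0.8],[[0,0,0],[0,0,0],0.65],[[0,0,0],[0,0,0],0.57],[[0,0,0],[0,0,0],0.55],[[0,0,0],[0,0,0],0.535],[[0,0,0],[0,0,0],0.525],[[0,0,0],[0,0,0],0.515],[[0,0,0],[0,0,0],0.5]], newtons=15)

```text
clock: 12.05
eef_pos: [0.4543, -0.1975, 0.0423]
ee_rot: [[0.09, -0.0, 0.996], [-0.996, 0.0, 0.09], [-0.0, -1.0, -0.0]]
ft_force: [-0.3, 0.4, -0.8]
gripper_width: 0.0478
```

Emit:
step_arm(increments=[[[0,0,0],[0,0,0],0.45],[[0,0,0],[0,0,0],0.4],[[0,0,0],[0,0,0],0.4]], newtons=20)

```text
clock: 12.35
eef_pos: [0.4543, -0.1975, 0.0423]
ee_rot: [[0.09, -0.0, 0.996], [-0.996, 0.0, 0.09], [-0.0, -1.0, -0.0]]
ft_force: [-0.2, -0.1, 0.8]
gripper_width: 0.0472
```

Emit:
step_arm(increments=[[[0,-0.5,0],[0,0,0],0.4],[[0,-1.5,0],[0,0,0],0.4],[[0,-3,0],[0,0,0],0.4],[[0,-5,0],[0,0,0],0.4],[[0,-8,0],[0,0,0],0.4],[[0,-13,0],[0,0,0],0.4],[[0,-20,0],[0,0,0],0.4],[[0,-30,0],[0,0,0],0.4],[[0,-38,0],[0,0,0],0.4],[[0,-42,0],[0,0,0],0.4]])

```text
clock: 13.35
eef_pos: [0.4548, -0.1978, 0.0855]
ee_rot: [[0.09, 0.001, 0.996], [-0.996, -0.001, 0.09], [0.001, -1.0, 0.001]]
ft_force: [-0.0, -0.1, -0.4]
gripper_width: 0.0472
```

```bash
cat > held.py <<'E'
from h import *
np.set_printoptions(precision=4,suppress=True)
# pose of held board in tool frame from its far end: widths/edges in wrist view
def held():
    s=observe();w,T=wrist();b=w["pixels"].astype(int)
    m=((b[...,1]>b[...,0]+25)&(b[...,1]>b[...,2]+15)).astype(np.uint8)
    n,l,st,ce=cv2.connectedComponentsWithStats(m);i=1+np.argmax(st[1:,4]);m=l==i
    Tc=w["T_tool_cam"];y0=st[i,1]
    E=[]
    for y in (y0+6,y0+40,y0+80,y0+120):
        u=np.where(m[y])[0];o,d=ray(w,[(u.min()-.5,y),(u.max()+.5,y)],Tc)
        # depth along ray from known 48 mm width (rays scaled by camera z)
        k=.0475/np.linalg.norm(d[1]-d[0]);E.append(o+k*d.mean(0))
    E=np.array(E)*1e3;print(s["clock"],s["eef_pos"],"grip",s["gripper_width"],"rows",y0,st[i,:4]);print("centre line in tool mm (top face, by width)\n",E)
    x=range(st[i,0]+10,st[i,0]+st[i,2]-10,8);o,d=ray(w,[(q,np.where(m[:,q])[0].min()-.5) for q in x],Tc)
    p=o+d*((-.0200-o[1])/d[:,1])[:,None];print("far end tool z (if level) mm",1e3*p[:,2].mean(),"slope deg",np.degrees(np.polyfit(p[:,0],p[:,2],1)[0]))
    return s,w,T
E
python3 -c "
from held import *
s,w,T=held();print(s['ft_force'])
cv2.imwrite('pics/w5.png',w['pixels'][:,:,::-1])"
```

```text
13.35 [ 0.4548 -0.1978  0.0855] grip 0.04715644433962492 rows 58 [235  58 145 322]
centre line in tool mm (top face, by width)
 [[ -0.9844 -19.6386  89.8797]
 [ -0.6764 -20.0075  79.1149]
 [ -0.1986 -19.889   66.0684]
 [ -0.0477 -19.9004  52.4861]]
far end tool z (if level) mm 91.43853732875323 slope deg 1.1526871116823594
[-0.0233 -0.1217 -0.4373]
```

The board is held level (top 20 mm above the TCP all along), with its far end 91 mm ahead of the grip. I carry it across.

Emit:
step_arm(increments=[[[-3,-10,0],[0,0,0],0.4],[[-12,-22,0],[0,0.01,0],0.4],[[-28,-32,1],[0,0.03,0],0.4],[[-50,-35,2],[0,0.05,0],0.4],[[-75,-35,2],[0,0.07,0],0.4],[[-102,-35,3],[0,0.09,0],0.4],[[-130,-35,4],[0,0.11,0],0.4],[[-158,-35,4],[0,0.13,0],0.4],[[-186,-35,5],[0,0.15,0],0.4],[[-214,-35,5],[0,0.164,0],0.4]])

```text
clock: 14.4
eef_pos: [0.4397, 0.0176, 0.12]
ee_rot: [[-0.075, 0.001, 0.997], [-0.997, 0.0, -0.075], [-0.0, -1.0, 0.0]]
ft_force: [0.7, 0.4, -0.7]
gripper_width: 0.0471
```

Emit:
step_arm(increments=[[[-27,0,0],[0,0,0],0.4],[[-54,0,-4],[0,0,0],0.4],[[-81,0,-8],[0,0,0],0.4],[[-108,0,-13],[0,0,0],0.4],[[-132,0,-18],[0,0,0],0.4],[[-152,0,-23],[0,0,0],0.4],[[-168,0,-26],[0,0,0],0.4],[[-178,0,-26],[0,0,0],0.4],[[-182,0,-26],[0,0,0],0.4],[[-182,0,-26],[0,0,0],0.4]])

```text
clock: 15.4
eef_pos: [0.4277, 0.1997, 0.1195]
ee_rot: [[-0.074, 0.0, 0.997], [-0.997, 0.0, -0.074], [-0.0, -1.0, 0.0]]
ft_force: [-0.7, -0.9, -1.1]
gripper_width: 0.0474
```

```bash
python3 -c "
from held import *
s,w,T=held();print(s['ee_rot'],s['ft_force'])
print('mouth px',proj(w,[(.544,.189,.05),(.5466,.2248,.062),(.5415,.153,.062)],T))
cv2.imwrite('pics/w6.png',w['pixels'][:,:,::-1])"
```

```text
15.4 [0.4277 0.1997 0.1195] grip 0.047392088005352606 rows 58 [235  58 145 322]
centre line in tool mm (top face, by width)
 [[ -0.8538 -19.6406  90.054 ]
 [ -0.5459 -20.0082  79.2891]
 [ -0.2469 -18.808   66.2069]
 [ -0.0989 -18.794   52.524 ]]
far end tool z (if level) mm 91.57442037247657 slope deg 1.2345883166757798
[[-0.0736  0.0003  0.9973]
 [-0.9973  0.0001 -0.0736]
 [-0.0001 -1.      0.0003]] [-0.6506 -0.9267 -1.1061]
mouth px [[314.7725  32.2261]
 [241.3279  27.601 ]
 [388.8208  27.2636]]
```

View pics/w6.png

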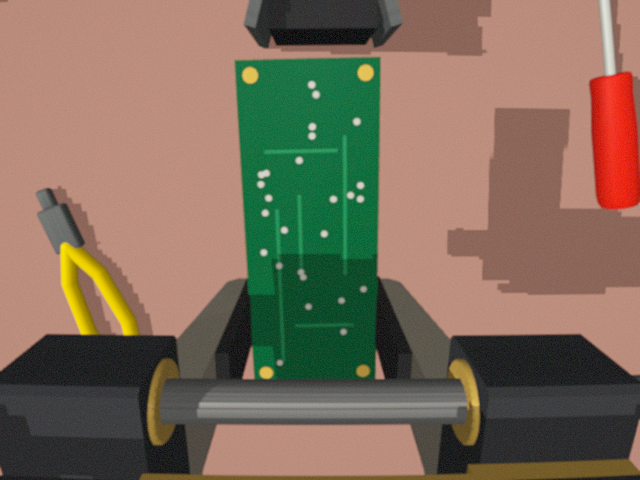

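The view shows the board in hand (far end at row 60, turned about 1.2° left), and only the holder's mouth at the top (250–400, 25). I back off and up to see the holder properly.

Emit:
step_arm(increments=[[[0,-8,-12],[0,0,0],0.4],[[0,-25,-32],[0,0.01,0],0.4],[[0,-40,-55],[0,0.02,0],0.4],[[0,-52,-72],[0,0.02,0],0.4],[[0,-58,-80],[0,0.02,0],0.4],[[0,-60,-80],[0,0.02,0],0.4],[[0,-60,-80],[0,0.02,0],0.4],[[0,-60,-80],[0,0.02,0],0.4]])

```text
clock: 16.25
eef_pos: [0.3483, 0.2052, 0.179]
ee_rot: [[-0.094, -0.0, 0.996], [-0.996, -0.0, -0.094], [0.0, -1.0, -0.0]]
ft_force: [-1.3, 0.0, -0.6]
gripper_width: 0.047
```

```bash
python3 -c "
from held import *
s,w,T=held();np.save('T7.npy',T);print(s['ee_rot'][:,2])
im=w['pixels'][:320,140:500,::-1]
cv2.imwrite('pics/w7f.png',w['pixels'][:,:,::-1]);cv2.imwrite('pics/w7.png',cv2.resize(im[:230],None,fx=2.2,fy=2.2,interpolation=cv2.INTER_CUBIC))"
```

```text
16.25 [0.3483 0.2052 0.179 ] grip 0.04700824852557417 rows 58 [235  58 145 322]
centre line in tool mm (top face, by width)
 [[ -0.8393 -19.6406  90.0778]
 [ -0.5315 -20.0079  79.3129]
 [ -0.2325 -18.8075  66.2307]
 [ -0.0844 -18.7932  52.5478]]
far end tool z (if level) mm 91.65611538035212 slope deg 1.2249108460738785
[ 0.9955 -0.0944 -0.0001]
```

View pics/w7.png

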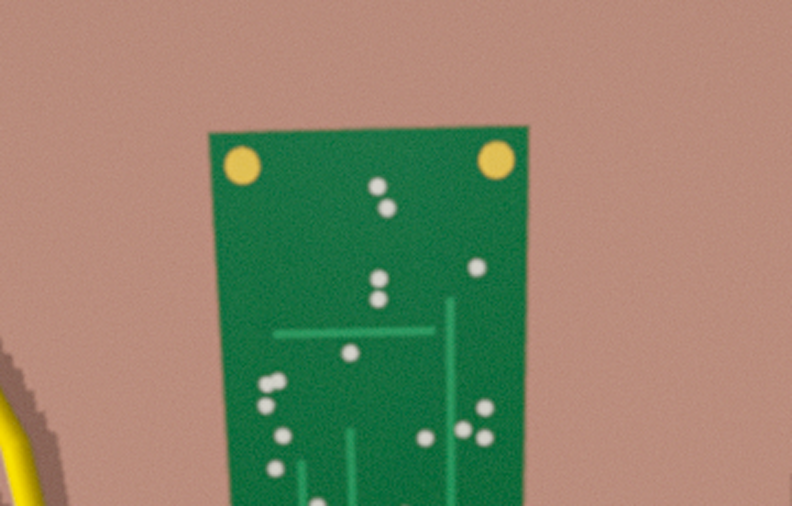

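That view shows only the board, with no holder. The wrist camera looks back towards the fingertips, so backing off was the wrong way. I'll go forward and to the right of the holder, above it, so that it appears left of the board.

Emit:
step_arm(increments=[[[5,0,10],[0,0,0],0.4],[[18,2,35],[0,0,0],0.4],[[33,8,65],[0,0,0],0.4],[[48,15,95],[0,0,0],0.4],[[63,23,125],[0,0,0],0.4],[[78,30,155],[0,0,0],0.4],[[90,35,180],[0,0,0],0.4],[[97,38,193],[0,0,0],0.4],[[98,39,195],[0,0,0],0.4],[[98,39,195],[0,0,0],0.4]])

```text
clock: 17.3
eef_pos: [0.5322, 0.0893, 0.1398]
ee_rot: [[-0.095, -0.001, 0.996], [-0.996, -0.0, -0.095], [0.0, -1.0, -0.001]]
ft_force: [0.3, 0.1, 0.7]
gripper_width: 0.0474
```

```bash
python3 -c "
from held import *
s,w,T=held();np.save('T8.npy',T);print(s['ee_rot'][:,2])
cv2.imwrite('pics/w8.png',w['pixels'][:,:,::-1])
cv2.imwrite('pics/w8c.png',cv2.resize(w['pixels'][0:300,0:350,::-1],None,fx=2,fy=2,interpolation=cv2.INTER_CUBIC))"
```

```text
17.3 [0.5322 0.0893 0.1398] grip 0.04737569569299739 rows 58 [235  58 145 322]
centre line in tool mm (top face, by width)
 [[ -0.839  -19.6399  90.0787]
 [ -0.5312 -20.0072  79.3139]
 [ -0.3936 -19.8875  66.2675]
 [ -0.0842 -18.7925  52.5488]]
far end tool z (if level) mm 91.65705200773327 slope deg 1.004811037788256
[ 0.9955 -0.0948 -0.0015]
```

View pics/w8c.png

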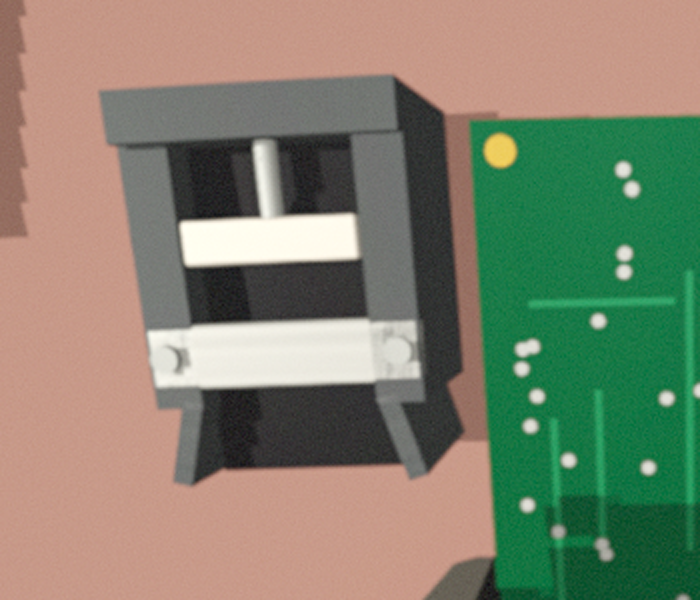

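The crop shows the whole holder: lip at (148–424, 318–388), white stop at (180–359, 213–267), post at the top, and cheek tips at (183,485) and (418,476). I'll compute its pose.

```bash
python3 - <<'E'
from h import *
np.set_printoptions(precision=4,suppress=True)
c=cams.read_camera("wrist");T=np.load("T8.npy")
f=lambda p:(np.array(p,float)+.5)/2-.5
def P(z,*p): return onz(c,f(p),z,T)[:,:2]
S={}
S['post back']=P(.067,(100,92),(394,75)); S['post front']=P(.067,(108,145),(403,130))
S['lip far']=P(.062,(148,330),(417,318)); S['lip near']=P(.062,(155,388),(424,375))
S['cheek tips']=P(.062,(183,485),(418,476)); S['bed front']=P(.05,(225,468),(400,463))
S['stop near']=P(.062,(185,267),(359,258)); S['inner L']=P(.062,(190,325),(168,150)); S['inner R']=P(.062,(370,320),(351,137))
for k,v in S.items():
    d=v[0]-v[1] if 'inner' not in k else v[1]-v[0]
    print(k,v.mean(0),"len",np.linalg.norm(d)*1e3,"yaw",np.degrees(np.arctan2(-d[0],d[1])) if 'inner' not in k else np.degrees(np.arctan2(d[1],d[0])))
yaw=np.radians(-4.0)
E
```

```text
post back [0.6549 0.1775] len 79.64384168681605 yaw -3.5605677639222453
post front [0.6413 0.1777] len 80.7691940502071 yaw -3.713926902704373
lip far [0.5913 0.1815] len 78.54149557425848 yaw -3.370805806635358
lip near [0.5748 0.1826] len 79.824648937113 yaw -2.963444962288494
cheek tips [0.5451 0.1849] len 71.6653469893569 yaw -3.195956661682466
bed front [0.5466 0.1851] len 55.49038657191968 yaw -3.8050756490529762
stop near [0.6085 0.181 ] len 50.02505069172413 yaw -3.199892827390947
inner L [0.6176 0.2061] len 47.84478156971324 yaw -4.637193271027457
inner R [0.6144 0.1544] len 49.37978219314366 yaw -3.260705218256521
```

Lip, stop, post and cheek lengths match the sizes given. The mouth is at (0.5455, 0.1849) with yaw about -3.8°. Next I line up in front of the mouth and descend.

Emit:
step_arm(increments=[[[-4,0,-5],[0,-0.002,0],0.4],[[-14,0,-17],[0,-0.005,0],0.4],[[-28,0,-32],[0,-0.009,0],0.4],[[-44,2,-50],[0,-0.009,0],0.4],[[-60,6,-67],[0,-0.009,0],0.4],[[-75,12,-83],[0,-0.009,0],0.4],[[-87,17,-95],[0,-0.009,0],0.4],[[-93,20,-101],[0,-0.009,0],0.4],[[-94.3,20,-102.4],[0,-0.009,0],0.4],[[-94.3,20,-102.4],[0,-0.009,0],0.4]])

```text
clock: 18.4
eef_pos: [0.4395, 0.1933, 0.1206]
ee_rot: [[-0.084, 0.0, 0.996], [-0.996, 0.0, -0.084], [-0.0, -1.0, 0.0]]
ft_force: [-0.5, -0.3, -0.1]
gripper_width: 0.0473
```

Emit:
step_arm(increments=[[[0,4,0],[0,0,0],0.4],[[0,14,0],[0,0,0],0.4],[[0,28,0],[0,0,0],0.4],[[0,44,0],[0,0,0],0.4],[[0,60,0],[0,0,0],0.4],[[0,72,0],[0,0,0],0.4],[[0,80,0],[0,0,0],0.4],[[0,84,0],[0,0,0],0.4],[[0,85,0],[0,0,0],0.4],[[0,85,0],[0,0,0],0.4]])

```text
clock: 19.4
eef_pos: [0.44, 0.193, 0.0355]
ee_rot: [[-0.085, 0.0, 0.996], [-0.996, 0.0, -0.085], [-0.0, -1.0, 0.0]]
ft_force: [0.1, 0.5, -0.6]
gripper_width: 0.0473
```

```bash
python3 -c "
from held import *
s,w,T=held();print(s['ee_rot'][:,2],s['ft_force'])
p=np.array([-.00085,-.02,.0916]);print('far end world',s['eef_pos']+s['ee_rot']@p)
M=np.array([.5455,.1849]);y=np.radians(-3.8);u=np.array([np.cos(y),np.sin(y)])
d=(s['eef_pos']+s['ee_rot']@p)[:2]-M;print('along',d@u,'left',d@np.array([-u[1],u[0]]))
cv2.imwrite('pics/w9.png',cv2.resize(w['pixels'][0:220,140:500,::-1],None,fx=2.2,fy=2.2,interpolation=cv2.INTER_CUBIC))"
```

```text
19.4 [0.44   0.193  0.0355] grip 0.047323259646819424 rows 58 [235  58 145 322]
centre line in tool mm (top face, by width)
 [[ -0.8456 -19.641   90.0669]
 [ -0.5378 -20.0084  79.3021]
 [ -0.0599 -19.8881  66.2557]
 [  0.0909 -19.8976  52.6734]]
far end tool z (if level) mm 91.58741757660991 slope deg 1.3348299686671246
[ 0.9964 -0.0852  0.0004] [ 0.1404  0.5472 -0.5724]
far end world [0.5313 0.1861 0.0555]
along -0.014251634764316286 left 0.00023952816846081182
```

View pics/w9.png

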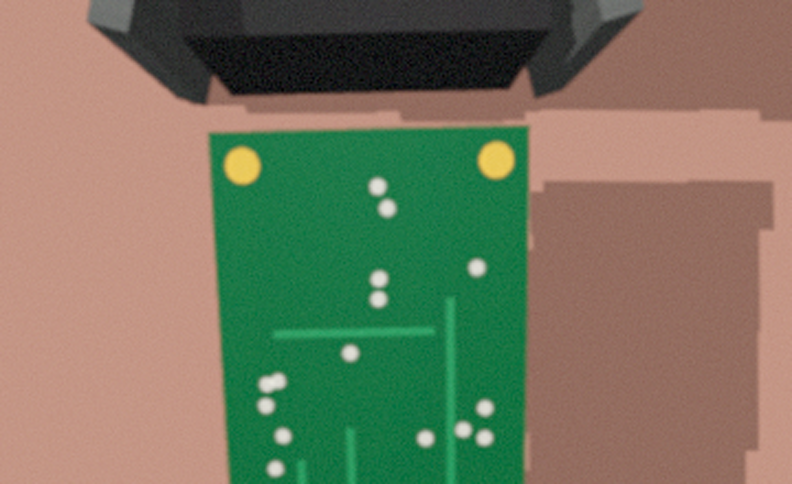

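The board end (row 130) is parallel to the bed's front edge (row 34) and centred on it to under 0.5 mm. I insert now.

Emit:
step_arm(increments=[[[0,1,0],[0,0,0],0.4],[[0,2,1],[0,0,0],0.4],[[0,2,4],[0,0,0],0.4],[[-0.2,2,8],[0,0,0],0.4],[[-0.2,2,12],[0,0,0],0.4],[[-0.3,2,16],[0,0,0],0.4],[[-0.4,2,20],[0,0,0],0.4],[[-0.5,2,24],[0,0,0],0.4],[[-0.5,2,28],[0,0,0],0.4],[[-0.6,2,30],[0,0,0],0.4]])

```text
clock: 20.45
eef_pos: [0.4701, 0.191, 0.0333]
ee_rot: [[-0.085, 0.0, 0.996], [-0.996, 0.0, -0.085], [-0.0, -1.0, 0.0]]
ft_force: [-0.0, -0.2, -0.6]
gripper_width: 0.0471
```

Emit:
step_arm(increments=[[[0,0,1],[0,0,0],0.4],[[0,0,4],[0,0,0],0.4],[[-0.1,0,8],[0,0,0],0.4],[[-0.2,0,12],[0,0,0],0.4],[[-0.3,0,16],[0,0,0],0.4],[[-0.4,0,20],[0,0,0],0.4],[[-0.5,0,24],[0,0,0],0.4],[[-0.6,0,28],[0,0,0],0.4],[[-0.7,0,32],[0,0,0],0.4],[[-0.7,0,34],[0,0,0],0.4]])

```text
clock: 21.45
eef_pos: [0.5041, 0.1888, 0.0333]
ee_rot: [[-0.085, 0.0, 0.996], [-0.996, 0.0, -0.085], [-0.0, -1.0, 0.0]]
ft_force: [0.5, 0.4, -0.8]
gripper_width: 0.0469
```

Emit:
step_arm(increments=[[[0,0,1],[0,0,0],0.4],[[0,0,3],[0,0,0],0.4],[[-0.1,0,5],[0,0,0],0.4],[[-0.1,0,7],[0,0,0],0.4],[[-0.2,0,9],[0,0,0],0.4],[[-0.2,0,10],[0,0,0],0.4],[[-0.2,0,11],[0,0,0],0.4],[[-0.2,0,12],[0,0,0],0.4],[[-0.2,0,13],[0,0,0],0.4],[[-0.3,0,14],[0,0,0],0.4]])

```text
clock: 22.45
eef_pos: [0.5173, 0.1878, 0.0332]
ee_rot: [[-0.085, -0.001, 0.996], [-0.996, -0.0, -0.085], [0.0, -1.0, -0.001]]
ft_force: [-2.9, 0.8, -0.9]
gripper_width: 0.0467
```

Emit:
step_arm(increments=[[[0,0,0.7],[0,0,0],0.4],[[0,0,1.4],[0,0,0],0.4],[[0,0,2.1],[0,0,0],0.4],[[0,0,2.8],[0,0,0],0.4],[[-0.1,0,3.5],[0,0,0],0.4],[[-0.1,0,4.2],[0,0,0],0.4],[[-0.1,0,4.9],[0,0,0],0.4],[[-0.1,0,5.6],[0,0,0],0.4]])

```text
clock: 23.25
eef_pos: [0.5232, 0.1875, 0.0333]
ee_rot: [[-0.085, -0.0, 0.996], [-0.996, -0.0, -0.085], [0.0, -1.0, -0.0]]
ft_force: [-3.7, 1.3, 0.5]
gripper_width: 0.0471
```

Emit:
step_arm(increments=[[[0,0,0.5],[0,0,0],0.4],[[0,0,1.0],[0,0,0],0.4],[[0,0,1.5],[0,0,0],0.4],[[0,0,2.0],[0,0,0],0.4],[[0,0,2.5],[0,0,0],0.4],[[0,0,3.0],[0,0,0],0.4],[[0,0,3.5],[0,0,0],0.4],[[0,0,4.0],[0,0,0],0.4]])

```text
clock: 24.05
eef_pos: [0.5272, 0.1872, 0.0333]
ee_rot: [[-0.085, 0.0, 0.996], [-0.996, 0.0, -0.085], [-0.0, -1.0, 0.0]]
ft_force: [-3.8, 0.3, 0.4]
gripper_width: 0.0471
```

Emit:
step_arm(increments=[[[0,0,0.3],[0,0,0],0.4],[[0,0,0.6],[0,0,0],0.4],[[0,0,0.9],[0,0,0],0.4],[[0,0,0.9],[0,0,0],0.4]])

```text
clock: 24.45
eef_pos: [0.5281, 0.1871, 0.0333]
ee_rot: [[-0.085, 0.0, 0.996], [-0.996, 0.0, -0.085], [-0.0, -1.0, 0.0]]
ft_force: [-3.9, -0.0, -0.9]
gripper_width: 0.0474
```

Still sliding at about 4 N. I continue in small steps until the force rises.

Emit:
step_arm(increments=[[[0,0,0.3],[0,0,0],0.4],[[0,0,0.6],[0,0,0],0.4],[[0,0,0.6],[0,0,0],0.4]])

```text
clock: 24.75
eef_pos: [0.5287, 0.1871, 0.0333]
ee_rot: [[-0.085, 0.0, 0.996], [-0.996, 0.0, -0.085], [-0.0, -1.0, 0.0]]
ft_force: [-4.3, 1.1, -0.5]
gripper_width: 0.0476
```

Emit:
step_arm(increments=[[[0,0,0.3],[0,0,0],0.4],[[0,0,0.6],[0,0,0],0.4],[[0,0,0.6],[0,0,0],0.4]])

```text
clock: 25.05
eef_pos: [0.5293, 0.187, 0.0333]
ee_rot: [[-0.085, 0.0, 0.996], [-0.996, 0.0, -0.085], [-0.0, -1.0, 0.0]]
ft_force: [-4.3, 1.1, -1.3]
gripper_width: 0.0471
```

Emit:
step_arm(increments=[[[0,0,0.3],[0,0,0],0.4],[[0,0,0.6],[0,0,0],0.4],[[0,0,0.6],[0,0,0],0.4]])

```text
clock: 25.35
eef_pos: [0.5293, 0.1869, 0.0331]
ee_rot: [[-0.085, -0.001, 0.996], [-0.996, -0.0, -0.085], [0.0, -1.0, -0.001]]
ft_force: [-4.6, 1.5, -1.0]
gripper_width: 0.0472
```

```bash
python3 -c "
from held import *
s,w,T=held();print(s['ft_force'])
c=cams.read_camera('scene');o=s['eef_pos']+s['ee_rot']@np.array([0,-.02,.05]);print(proj(c,[o]))
cv2.imwrite('pics/s10.png',cv2.resize(c['pixels'][160:250,350:450,::-1],None,fx=4,fy=4,interpolation=cv2.INTER_CUBIC))"
```

```text
25.35 [0.5293 0.1869 0.0331] grip 0.047167366086284364 rows 204 [242 204 138 176]
centre line in tool mm (top face, by width)
 [[  0.2591 -21.5452  41.7047]
 [  0.6033 -22.3903  29.6071]
 [  0.7757 -22.8187  14.6591]
 [  1.1457 -19.8886  -2.6847]]
far end tool z (if level) mm 43.213313784749054 slope deg 1.0620084794528386
[-4.5831  1.4816 -1.021 ]
[[389.6508 196.8358]]
```

Emit:
step_arm(increments=[[[0,0,0.3],[0,0,0],0.4],[[0,0,0.5],[0,0,0],0.4],[[0,0,0.5],[0,0,0],0.4]])

```text
clock: 25.75
eef_pos: [0.5293, 0.1869, 0.033]
ee_rot: [[-0.085, -0.002, 0.996], [-0.996, -0.0, -0.085], [0.0, -1.0, -0.002]]
ft_force: [-7.5, 0.7, -0.7]
gripper_width: 0.0472
```

Emit:
step_arm(increments=[[[0,0,0.3],[0,0,0],0.4],[[0,0,0.5],[0,0,0],0.4],[[0,0,0.5],[0,0,0],0.4]])

```text
clock: 26.05
eef_pos: [0.5293, 0.1868, 0.0329]
ee_rot: [[-0.085, -0.003, 0.996], [-0.996, -0.0, -0.085], [0.001, -1.0, -0.003]]
ft_force: [-8.0, 2.3, -0.2]
gripper_width: 0.0472
```

The force rose to 8 N with no motion, at 75.3 mm in and 12 mm of travel after contact, so the stop is home. I relax the push, lower onto the bed and let go.

Emit:
step_arm(increments=[[[0,0,-0.5],[0,0,0],0.4],[[0,0,-1.1],[0,0,0],0.4],[[0,0.3,-1.1],[0,0,0],0.4],[[0,0.6,-1.1],[0,0,0],0.4],[[0,0.8,-1.1],[0,0,0],0.4],[[0,0.8,-1.1],[0,0,0],0.4]])

```text
clock: 26.65
eef_pos: [0.5293, 0.187, 0.0324]
ee_rot: [[-0.085, -0.001, 0.996], [-0.996, -0.0, -0.085], [0.0, -1.0, -0.001]]
ft_force: [-6.0, 1.4, -0.4]
gripper_width: 0.047
```

Emit:
step_arm(increments=[[[0,0.2,-1],[0,0,0],0.4],[[0,0.2,-1],[0,0,0],0.52],[[0,0.2,-1],[0,0,0],0.54],[[0,0.2,-1],[0,0,0],0.57],[[0,0.2,-1],[0,0,0],0.62],[[0,0.2,-1],[0,0,0],0.75],[[0,0.2,-1],[0,0,0],0.9],[[0,0.2,-1],[0,0,0],1],[[0,0.2,-1],[0,0,0],1]], newtons=5)

```text
clock: 27.55
eef_pos: [0.5287, 0.1871, 0.0323]
ee_rot: [[-0.085, 0.0, 0.996], [-0.996, 0.0, -0.085], [-0.0, -1.0, 0.0]]
ft_force: [-0.4, 0.4, -0.6]
gripper_width: 0.0871
```

```bash
python3 -c "
from held import *
s,w,T=held();print(s['ft_force'])
cv2.imwrite('pics/w11.png',w['pixels'][:,:,::-1])"
```

```text
27.55 [0.5287 0.1871 0.0323] grip 0.08709371448561835 rows 203 [242 203 138 177]
centre line in tool mm (top face, by width)
 [[  0.0907 -22.5433  42.2555]
 [  0.6034 -22.2996  29.9491]
 [  0.7691 -18.0835  13.2375]
 [  0.9551 -18.5726  -2.9131]]
far end tool z (if level) mm 43.66421489159273 slope deg 1.3984703920930996
[-0.3664  0.4264 -0.5605]
```

Emit:
step_arm(increments=[[[0,-1,-2],[0,0,0],1],[[0,-6,-3],[0,0,0],1],[[0,-20,-3],[0,0,0],1],[[0,-45,-3],[0,0,0],1],[[0,-80,-3],[0,0,0],1],[[0,-115,-3],[0,0,0],1],[[0,-145,-3],[0,0,0],1],[[0,-165,-3],[0,0,0],1],[[0,-170,-3],[0,0,0],1],[[0,-170,-3],[0,0,0],1]])

```text
clock: 28.6
eef_pos: [0.5261, 0.1874, 0.2034]
ee_rot: [[-0.085, 0.002, 0.996], [-0.996, 0.001, -0.085], [-0.001, -1.0, 0.002]]
ft_force: [-0.4, -0.5, -0.8]
gripper_width: 0.092
```

```bash
python3 -c "
from held import *
s=observe();w,T=wrist();np.save('T12.npy',T);print(s['clock'],s['eef_pos'],s['ft_force'])
print(proj(w,[(.5455,.1849,.05)],T))
cv2.imwrite('pics/w12.png',cv2.resize(w['pixels'][0:270,160:500,::-1],None,fx=2.2,fy=2.2,interpolation=cv2.INTER_CUBIC))"
```

```text
28.6 [0.5261 0.1874 0.2034] [-0.386  -0.5334 -0.8406]
[[312.6211 193.8917]]
```

View pics/w12.png

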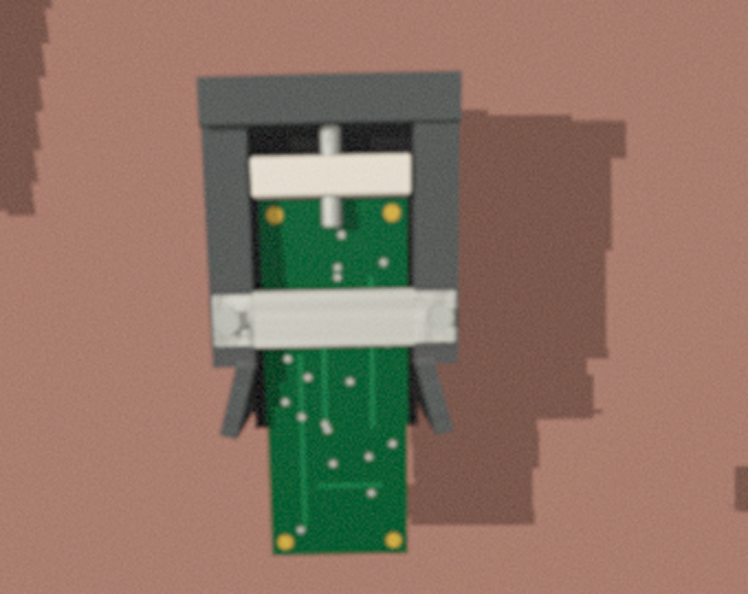

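The board lies level under the lip, its far end touching the stop (row 197) and its near end out in front at row 552. I check the stop's travel numerically and then hand in.

```bash
python3 - <<'E'
from h import *
c=cams.read_camera("wrist");T=np.load("T12.npy")
f=lambda p:(np.array(p,float)+.5)/2.2-.5+[160,0]
y=np.radians(-3.8);u=np.array([np.cos(y),np.sin(y)]);M=np.array([.5455,.1849])
P=lambda z,*p:(onz(c,f(p),z,T)[:,:2].mean(0)-M)@u*1e3
old=(np.array([.6085,.181])-M)@u*1e3
print("stop near before",old,"now",P(.062,(250,199),(411,195)),"near end",P(.0525,(275,553),(406,551)),"bed front",P(.05,(260,427),(412,423)),"post back",P(.067,(198,78),(461,71)),"lip near",P(.062,(214,349),(457,344)))
E
```

```text
stop near before 63.119960713959216 now 74.53926500619193 near end -43.877387372404556 bed front 0.7599846821501529 post back 109.55886246019706 lip near 28.263786281648507
```

```bash
python3 -c "
from rig import env
print(env.finish_job())"
```

```text
the job is handed in; nothing more can be done
None
```

I slid the board out of the aluminium rack until it overhung by about 51 mm, pressing with about 6 N. I then pinched it by its long sides, carried it level under the holder's lip, pushed the stop home and let go. I handed the job in at about 29 s.

**Stop home:** sliding it took about 4 N. The push then rose to 8 N with no further motion, about 12 mm after first contact, which is the rigid end.

**Last picture:** the board is under the lip and against the stop, with about 44.6 mm sticking out where 45 is expected. The arm was clear and touching nothing.

**Disagreements:**
- Taken directly, the pictures put the stop's travel at 11.4 mm, short of 12. The lip read about 1 mm nearer in that picture, and allowing for that gives about 12.5 mm. The rigid end I felt is the stronger evidence.
- The scene camera placed the holder's mouth about 4 mm to the left of where the wrist camera did. I used the wrist camera's figure, and the board went in without side contact.
- The board turned about 1° in the grip, which I corrected before inserting it.

I moved the arm clear of the bystanders and look-alikes, but took no final picture of the whole bench to confirm they had stayed put.

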